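# Set up the copy stand for photographing a notebook

### The arm

A 6-joint arm with a two-finger parallel gripper is mounted at the origin on a cart in front of the work surface, level with it; the furniture and walls round the work are solid. World frame = base frame: x ahead of the robot, y to its left, z up, the work surface at z = 0. Lengths are in mm, angles in degrees, forces in N, time in s.
With the tool pointing down it reaches from about 300 to 850 mm from the base axis. Payload 4.2 kg.
Tool frame: the origin (TCP) lies midway between the tips of the shut fingers; the grasp point (between the pads) lies 19 mm behind it (env.grasp_offset is the distance from the TCP to the grasp point, in mm); z points along the fingers, y is the line along which they close (so a half turn about z gives the same grasp; the last joint's range is limited). The gripper opens to 91 mm and grips with 3 to 60 N. Pads are 32 mm wide; open, the fingers measure 118 mm over their backs; the gripper's body (76 mm by 178 mm) begins 60 mm behind the grasp point.
Start: joints at [61.994, 18.312, 89.639, -0, 72.044, -1.146], TCP at [259.799, 512.979, 213.976] pointing down, gripper open.
Joint ranges: [-177.97, 177.97], [-48.28, 115.42], [12.27, 149.76], [-77.06, 257.06], [2.81, 150.46], [-146.56, 146.56]. Speed limits (degrees/s): [147.25, 147.25, 180, 180, 180, 180].

### API

Orientations are given as [roll, pitch, yaw] about the fixed x, y, z axes, in that order (R = Rz(yaw) Ry(pitch) Rx(roll)).
In Python, from workcell import env, optics gives the robot as it stands. The module is installed in compiled form; this text tells all that it offers.
- The arm moves only by the tool send_rows, never from a script. Its argument "targets" is a list that holds one entry, the list of rows, each a list of 7 numbers: the turn, a rotation vector about the world's x, y, z scaled (see below), then the shift along the world's x, y, z scaled (see below), then the closure, from -1 (fully open) to 1 (shut). In form: [[[rx, ry, rz, x, y, z, gripper], ...]]. A call has 1 to 12 rows; each row shifts and turns the commanded pose from where the row before left it; what a row does not reach is not made up. The controller multiplies each number of a shift by 0.2 m and each number of a turn by pi/2 rad. A row lasts 1/10 s, in which the tool goes at most 50 mm and 8.59 degrees, less where a joint would pass 70% of its speed; a pose out of reach is approached as far as the arm can. A call with a number of a shift or a turn outside -1 to 1 is refused whole. A call with a gripper value outside its range is refused whole. The fingers move at their own pace and stop on an object; "grip_force" is the grip in N (left out, the last holds). Time passes only in rows, so rows that do not move let the fingers close. It gives the time, the measured TCP pose, the force, the opening and the grip force at its end, in the units of the state.
- env.state(): the state, without advancing time (a new reading comes with each control period).
- optics.grab_frame(name): name is "scene" or "top" or "wrist"; returns (picture, depth): 384x512x3 uint8, red, green, blue; 384x512 float32, mm along the optical axis (not along the pixel's ray), 0 where there is no reading.
- optics.camera_info(name): a dict with "camera_matrix" (3x3 intrinsics, pixels), "k1" (the pictures are not rectified: a ray, as slopes to the right and down, at radius r is drawn at 1 + k1 r^2 times it, then the intrinsics apply), "R" (3x3) and "t" (3): a world point X has camera coordinates R X + t; the wrist camera has in their place "mount" (4x4, takes a point from camera to tool coordinates, whose origin is the TCP and whose axes are the flange's). Camera axes: x right, y down, z forward; pixel columns grow to the right and rows downward; lengths in mm; the calibration is good to about 2 mm. A picture is of the moment at which its call begins: read the wrist's pose just before it. camera_info takes no time and is no camera call.
- env.job_done(): hands the job in; it is judged then, once.
Trained networks look in the newest picture that a camera, given by its name, has taken for a name from the list of things; names that differ only in an ending like _2 or _b are one class to them, and where a whole thing is asked for, a point or a joint stands for the part that bears it (a point fixed in the world has none). Each returns a list of dicts, best first, with "conf" (0 to 1); they miss things now and then, are a little off and sometimes report something else, mostly with a low value. They report only what shows in the picture. A call takes as long as a camera call.
- optics.silhouettes(camera, name): "mask" (384x512 bool, what is visible of it) and "at" ([column, row] in pixels, amid what is visible of it).
- optics.place_of(camera, name): "at" ([column, row] in pixels: a listed point, or the origin of a listed thing).
The state is a dict: "time_s": time; "qpos": joint angles; "qvel": joint speeds; "effort": joint torques, N m; "ee_pos": TCP position; "ee_rot": TCP orientation; "force": force on the tool from outside, world axes, zero at the start; "torque": the same for the moment, N m; "gripper_width": finger opening in mm; "gripper_force": force on a finger pad.
Only numpy, scipy, OpenCV 4.12 (cv2) and the standard library are available. Lean on these libraries where they do the work, as an engineer would, in place of code of your own. Each camera call takes 0.05 s, during which the arm holds its last target. There are 200 camera calls.

### The job

Get the copy stand ready to photograph the notebook: push the notebook squarely flush against the metal page stop along the back of the board. Then push the sliding leg that carries the phone up its sloping tube, lever still open, until the edge of its collar meets the rubber marking ring, and while you hold it there so that it cannot run back down, squeeze its cam lever fully shut against the leg. Finish still gripping the leg with the lever shut, and leave the mug, the pencil and the eraser where they are.

Things in the scene. Friction and masses are not known exactly. Their poses are not given: they have to be found in the camera images.
- copy_stand: Copy stand, fixed: grey board 250 x 400 x 12 mm (x by y), a page stop along its back, a round post and a sloping boom. Origin: centre of the board's underside; z up, x from the near edge to the page stop, y from the post to the other end; board top at z 12 mm. The page stop is an aluminium strip 170 mm long, 16 mm above the board, its face at x 100 mm, y 5 to 175 mm.
- stop_face (a point): Point on the page stop's face, the face that the notebook is pushed against: middle of the strip's length, 6 mm above the board; axes as the stand's.
- boom_root (a point): Centre of the black 36 x 40 x 36 mm head near the top of the 20 mm post (x 35, y -180, z 260 mm in the stand's frame; the post ends at z 296 mm). From here the boom, a fixed 14 mm aluminium tube, runs towards the stand's +y and falls outward by 16 degrees (0.28 rad). Axes as the stand's.
- notebook: Dark wire-bound notebook, 178 x 132 x 12 mm (x by y by z), 0.14 to 0.24 kg, loose on the board, 18 to 45 mm short of the page stop and up to 6 degrees askew, its near edge 2 to 30 mm behind the board's front edge. Slides with 1 to 2 N. Origin: centre of its underside; x along the 178 mm side towards the stop (covers end at x +-89 mm), wire binding along its +y side.
- far_corner_left (a point): Far edge of the notebook (x 89 mm), near its left corner (y 55 mm), at half its thickness.
- far_corner_right (a point): Far edge of the notebook (x 89 mm), near its right corner (y -55 mm), at half its thickness.
- sliding_leg: Leg that slides on the tube, 0.4 kg with its phone. Starts at its outer stop, travels 68 mm inward; with the lever open it runs back down (0.8 N). Origin: on the tube's axis at the collar's inner edge, the edge to bring to the ring. y outward and down along the tube, z up square to the tube, x level, away from the robot. Black collar 30 x 22 x 30 mm (y 0 to 22), then sleeve.
- grip_point (a point): Where the fingers squeeze, closing along the leg's x from above: middle (x -5.75, y 36 mm in the leg's frame) of sleeve plus shut lever, 29.5 mm wide together (x -20.5 to 9 mm). The sleeve is 18 mm wide, 20 mm high, y 22 to 93 mm, then end cap, ball joint and the level phone in its cradle (156 x 76 x 10 mm, near edge about 145 mm from the collar's inner edge). Clear for 25 mm above and below.
- adjusting_nut (a point): End of the steel adjusting nut, 18 mm in diameter, that sticks out of the collar on the leg's +x side to x 44 mm (centre at y 12, outer side at y 21 mm). A finger standing beside the sleeve just beyond the nut pushes the leg inward by it. Axes as the leg's.
- cam_lever (a joint): Black cam lever on the leg's -x side, rad: 0 = shut, along the sleeve; 0.6 = fully open; starts at 0.45 to 0.58, tip standing off towards the robot. Hinged at x -17, y 12 mm of the leg about the leg's z; arm 8 mm thick, 15 mm high, reaching 70 mm outward. The stiff hinge stays where left; shut, its cam clamps the leg on the tube. Shutting takes 7 to 15 N 22 mm from the hinge.
- lever_pad (a point): Outer face of the lever's arm, 22 mm from its hinge, where a finger presses to shut it. Moves with the lever; its y axis runs along the arm.
- length_mark (a point): The length mark: black rubber ring, 20 mm outside diameter, 4 mm wide, on the tube between head and collar. This point is the centre of its outer face, on the tube's axis, 55 to 80 mm from the head's outer face (differs each time) and 35 to 60 mm inward of the collar at the start. It does not stop the collar, which can be pushed past. Axes as the leg's.
- coffee_mug: Speckled mug of coffee, 83 mm across, 95 mm high, on the desk to the left of the stand: leave it alone. Origin under it.
- pencil: Pencil, 142 mm long, 7 mm thick, on the desk to the left of the stand: leave it alone. Origin under its middle.
- eraser: White eraser block, 26 x 42 x 12 mm, on the desk to the left of the stand: leave it alone. Origin under its middle.

How it is judged:
By the outcome, as a careful person would: the job done as asked, in the order asked, and still so for the second after the job is handed in, while the arm keeps its last pose, push and grip.
It also fails if it takes over 51 s, if anything falls off the work surface, if the arm or the gripper's body presses on something with over 40 N, if the wrist force passes 120 N, or if a joint passes its speed limit or range.

## Working session

There is one attempt and no reset: what is moved stays moved. The work goes in short steps, Python scripts to look and compute and a tool call to move; the robot and the scene stay as the last step left them, time stands still between calls to the robot, and variables do not carry over. Pictures are saved under pics/ and viewed, at most 14 in all, crops included, and the job is handed in when it is done.

Besides the shell and the picture viewer there is one more tool, called after "Request:" in YAML: its name, and indented under it one key for each argument. send_rows: Moves the arm, as the interface text tells. Its arguments: {"type":"object","properties":{"targets":{"type":"array"},"grip_force":{"type":"number"}},"required":["targets"]}

```bash
mkdir -p pics; cat > h.py <<'E'
import numpy as np, cv2
from workcell import env, optics
from scipy.spatial.transform import Rotation as Ro
def cam(name):
    c=optics.camera_info(name); K=np.array(c["camera_matrix"]);
    if "R" in c: return K,c["k1"],np.array(c["R"]),np.array(c["t"])
    s=env.state(); M=np.array(c["mount"]); Rt=Ro.from_euler('xyz',s["ee_rot"],degrees=True).as_matrix()
    Rwc=Rt@M[:3,:3]; p=Rt@M[:3,3]+np.array(s["ee_pos"]); return K,c["k1"],Rwc.T,-Rwc.T@p
def slopes(C,uv):
    K,k1=C[:2]; uv=np.atleast_2d(np.asarray(uv,float))
    d=np.c_[(uv[:,0]-K[0,2])/K[0,0],(uv[:,1]-K[1,2])/K[1,1]]; u=d.copy()
    for _ in range(20): u=d/(1+k1*(u**2).sum(1,keepdims=True))
    return u
def unproj(C,uv,z):
    s=slopes(C,uv); P=np.c_[s,np.ones(len(s))]*np.reshape(z,(-1,1)); return (P-C[3])@C[2]
def onplane(C,uv,h):
    s=slopes(C,uv); d=np.c_[s,np.ones(len(s))]@C[2]; o=-C[2].T@C[3]
    return o+d*((h-o[2])/d[:,2:3])
def proj(C,X):
    c=np.atleast_2d(X)@C[2].T+C[3]; s=c[:,:2]/c[:,2:]; s=s*(1+C[1]*(s**2).sum(1,keepdims=True))
    return s@np.diag([C[0][0,0],C[0][1,1]])+C[0][:2,2]
def save(n,im): cv2.imwrite(f"pics/{n}.png",cv2.cvtColor(im,cv2.COLOR_RGB2BGR))
E
python3 - <<'E'
from h import *
np.set_printoptions(precision=1,suppress=True)
s=env.state(); print(s)
names=["stop_face","boom_root","far_corner_left","far_corner_right","notebook","copy_stand","sliding_leg","grip_point","adjusting_nut","cam_lever","lever_pad","length_mark","coffee_mug","pencil","eraser"]
for c in ["scene","top","wrist"]:
    im,d=optics.grab_frame(c); save(c+"0",im); np.savez(f"{c}0.npz",im=im,d=d); C=cam(c)
    print(c,"pos",-C[2].T@C[3],"fwd",C[2][2])
    if c=="wrist":continue
    for n in names:
        r=optics.place_of(c,n)[:1]
        for q in r:
            u,v=q["at"]; i,j=int(round(v)),int(round(u)); z=d[min(max(i,0),383),min(max(j,0),511)]
            print(c,n,round(q["conf"],2),np.array([u,v]),unproj(C,[u,v],z)[0] if z>0 else None)
E
```

```text
{'time_s': 0.0, 'qpos': array([62. , 18.4, 89.7,  0. , 72. , -1.1]), 'qvel': array([0. , 0.1, 0.2, 0.1, 0.1, 0.1]), 'effort': array([ -0. , -41.2, -23.2,   0.1,   0. ,  -0. ]), 'ee_pos': array([259.6, 512.5, 213.1]), 'ee_rot': array([-179.9,   -0. ,  153.1]), 'force': array([ 0.4, -0.7, -0.9]), 'torque': array([ 0.,  0., -0.]), 'gripper_force': 0.0, 'gripper_width': 91.22267116846263}
scene pos [   3.3 -705.2  764.7] fwd [ 0.4  0.8 -0.5]
scene stop_face 0.81 [282.6 226.6] [643.6 213.3  13.7]
scene boom_root 0.68 [334.1 197.7] [585.5 -79.1 280.9]
scene far_corner_left 0.95 [261.6 222.4] [590.7 257.3  24.7]
scene far_corner_right 0.82 [281.5 237.6] [597.7 152.4  23.9]
scene notebook 0.67 [250.9 237.9] [518.5 203.8  22.6]
scene copy_stand 0.94 [273.6 254.4] [538.8 106.9  13.1]
scene sliding_leg 0.78 [297.4 195.8] [585.3  62.8 218.6]
scene grip_point 0.67 [287.3 193.7] [567.1  83.9 220.8]
scene adjusting_nut 0.95 [306.5 192. ] [625.2  74.8 212.5]Traceback (most recent call last):
  File "<stdin>", line 10, in <module>
ValueError: it knows: adjusting_nut, boom_root, coffee_mug, copy_stand, eraser, far_corner_left, far_corner_right, grip_point, length_mark, lever_pad, notebook, pencil, sliding_leg, stop_face
```

```bash
python3 - <<'E'
from h import *
np.set_printoptions(precision=1,suppress=True)
names=["stop_face","boom_root","far_corner_left","far_corner_right","notebook","copy_stand","sliding_leg","grip_point","adjusting_nut","lever_pad","length_mark","coffee_mug","pencil","eraser"]
for c in ["scene","top","wrist"]:
    im,d=optics.grab_frame(c); save(c+"0",im); np.savez(f"{c}0.npz",im=im,d=d); C=cam(c)
    print(c,"pos",-C[2].T@C[3],"fwd",C[2][2])
    for n in names:
        if c=="scene" and n not in("lever_pad","length_mark","coffee_mug","sliding_leg"): continue
        if c=="wrist" and n not in("coffee_mug","pencil","eraser"): continue
        r=optics.place_of(c,n)[:1]
        for q in r:
            u,v=q["at"]; i,j=int(round(v)),int(round(u)); z=d[min(max(i,0),383),min(max(j,0),511)]
            print(c,n,round(q["conf"],2),np.array([u,v]),unproj(C,[u,v],z)[0] if z>0 else None)
a=cv2.imread("pics/scene0.png");b=cv2.imread("pics/top0.png")
cv2.imwrite("pics/both.png",cv2.resize(np.vstack([a,b])[:, :],(800,1200))[:600]); 
E
```

```text
scene pos [   3.3 -705.2  764.7] fwd [ 0.4  0.8 -0.5]
scene sliding_leg 0.93 [299.5 192.8] [584.8  53.5 232.3]
scene lever_pad 0.57 [285.6 198.5] [771.2 379.7  -1.4]
scene coffee_mug 0.8 [213.8 203.3] [526.  482.1   6.4]
top pos [ 378.9  209.8 1244.1] fwd [ 0.1  0.  -1. ]
top stop_face 0.79 [256. 158.] [604.1 211.6 195.5]
top boom_root 0.91 [374.9 155.9] [592.  -56.3 294.6]
top far_corner_right 0.84 [273.1 167.2] [580.4 169.6 201.8]
top notebook 0.63 [257.7 201.5] [516.1 205.4  21.6]
top copy_stand 0.57 [289.2 189. ] [554.4 115.7  11.4]
top sliding_leg 0.19 [304.1 170. ] [608.9  73.7  18.8]
top grip_point 0.8 [305.4 167.2] [577.   93.4 225. ]
top adjusting_nut 0.93 [311.8 148. ] [623.   78.4 230.4]
top lever_pad 0.63 [308.7 175.7] [593.5  59.8  13. ]
top length_mark 0.49 [158.9 194.1] [525.  473.1  86.8]
top coffee_mug 0.67 [158.5 195.5] [521.1 473.9  87.4]
top pencil 0.59 [160.6 239.3] [405.1 481.9   2.8]
top eraser 0.68 [187. 153.] [656.4 413.   11. ]
wrist pos [198.8 544.3 385.7] fwd [ 0.2 -0.1 -1. ]
wrist pencil 0.46 [282.7 265.3] [410.6 485.6   5.8]
```

View pics/scene0.png

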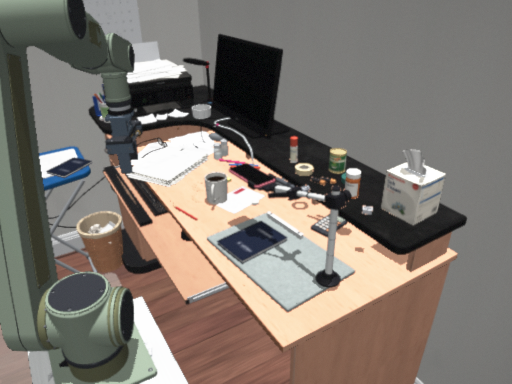

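View pics/top0.png

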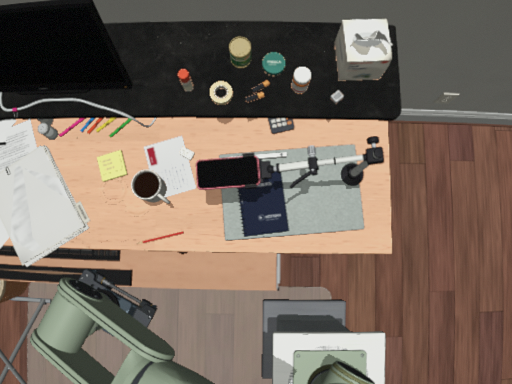

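The scene shows the stand at about (280,255), with the notebook under the phone at (250,238) and the head and post at (334,197). The top view shows the board at (222–362, 150–238), the phone at (228,171), the collar at (312,158) and the open lever at (300,180). Next I'll measure the stand, notebook and boom.

```bash
python3 - <<'E'
from h import *
np.set_printoptions(precision=1,suppress=True)
for c in ["top","scene"]:
    im,d=optics.grab_frame(c); C=cam(c)
    vv,uu=np.mgrid[:384,:512]; uv=np.c_[uu.ravel(),vv.ravel()]
    P=unproj(C,uv,d.ravel()).reshape(384,512,3)
    for n in ["copy_stand","notebook","sliding_leg"]:
        r=optics.silhouettes(c,n)
        if not r: print(c,n,"none"); continue
        m=r[0]["mask"]; print(c,n,round(r[0]["conf"],2),m.sum())
        Q=P[m&(d>0)]
        if n=="copy_stand":
            b=Q[(abs(Q[:,2]-12)<6)]; R=cv2.minAreaRect(b[:,:2].astype(np.float32)); print("board z",np.median(b[:,2]),R, cv2.boxPoints(R))
            h=Q[Q[:,2]>150]; print("high",h.min(0),h.max(0))
            t=h[(h[:,1]>-30)]; 
            print("tube fit x(y)",np.polyfit(t[:,1],t[:,0],1),"z(y)",np.polyfit(t[:,1],t[:,2],1),len(t))
        elif n=="notebook":
            b=Q[(abs(Q[:,2]-24)<8)]; R=cv2.minAreaRect(b[:,:2].astype(np.float32)); print("nb z",np.median(b[:,2]),R,cv2.boxPoints(R))
        else: print(Q.min(0),Q.max(0))
    np.savez(c+"P.npz",P=P,im=im)
im=np.load("topP.npz")["im"]; save("topcrop",cv2.resize(im[130:260,180:400],None,fx=3.6,fy=3.6,interpolation=cv2.INTER_CUBIC))
E
```

```text
top copy_stand none
top notebook 0.93 2345
nb z 23.81029083332905 ((510.1536865234375, 191.97398376464844), (168.37107849121094, 129.35232543945312), 8.084088325500488) [[417.7 244.2]
 [435.9 116.1]
 [602.6 139.8]
 [584.4 267.8]]
top sliding_leg 0.91 2908
[525.1  35.3  -5.8] [675.  390.6 239.6]
scene copy_stand 0.62 8282
board z 13.235708297127285 ((614.0283203125, 308.43804931640625), (410.34417724609375, 809.521240234375), 2.187182664871216) [[ 393.6  705.1]
 [ 424.5 -103.9]
 [ 834.5  -88.2]
 [ 803.6  720.7]]
high [526.6 -88.4 150.7] [647.2 357.7 297.6]
tube fit x(y) [ -0.1 586.1] z(y) [ -0.1 231.5] 1314
scene notebook 0.7 1620
nb z 23.64019423193315 ((518.4912719726562, 194.00686645507812), (181.31231689453125, 133.2490692138672), 8.457361221313477) [[419.  246.6]
 [438.6 114.8]
 [618.  141.4]
 [598.4 273.2]]
scene sliding_leg 0.73 1060
[529.3  60.9  -2.5] [821.6 571.6 237.9]
```

View pics/topcrop.png

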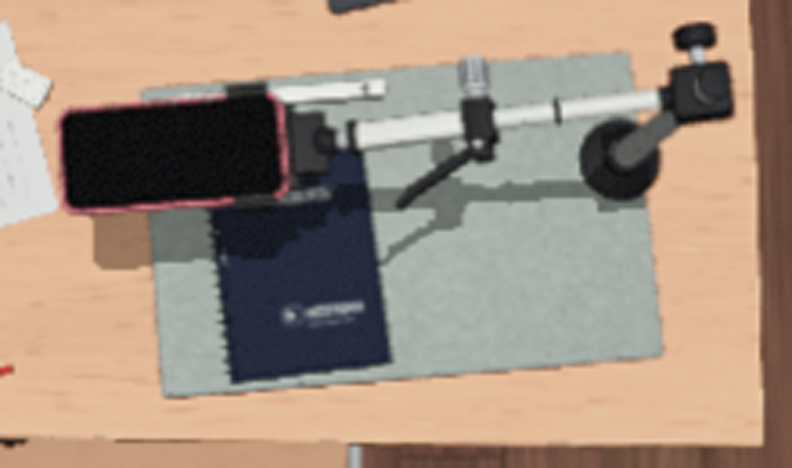

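The crop shows the board corners at about (143,90), (629,52), (663,355) and (165,396). The ring is at (557,110), the collar spans 464–496, the head's face is at 663, and the lever stands off to (400,205).

```bash
cat >> h.py <<'E'
def full(p): return np.asarray(p,float)/3.6+[180,130]-0.36
a=np.radians(16); D=np.array([0,np.cos(a),-np.sin(a)]); 
def boomline(S): # S: (x,y,yawdeg) -> root, dir, legR
    Rz=Ro.from_euler('z',S[2],degrees=True).as_matrix(); root=np.array([S[0],S[1],0])+Rz@[35,-180,260]
    return root,Rz@D,Rz@Ro.from_euler('x',-16,degrees=True).as_matrix(),Rz
def near_line(C,uv,p,d):
    s=slopes(C,uv)[0]; r=np.r_[s,1]@C[2]; o=-C[2].T@C[3]
    A=np.c_[d,-r]; k=np.linalg.lstsq(A,o-p,rcond=None)[0]; return k[0], np.linalg.norm(p+d*k[0]-o-r*k[1])
E
python3 - <<'E'
from h import *
np.set_printoptions(precision=1,suppress=True)
C=cam("top"); Cs=cam("scene")
W=onplane(C,full([(165,396),(663,355),(629,52),(143,90)]),12)[:,:2]
print(W)
L=np.array([[-125,200],[-125,-200],[125,-200],[125,200]])
from scipy.optimize import least_squares
def f(S):
    t=np.radians(S[2]); R=np.array([[np.cos(t),-np.sin(t)],[np.sin(t),np.cos(t)]]); return (L@R.T+S[:2]-W).ravel()
r=least_squares(f,[540,107,5]); S=r.x; print("stand",S,r.fun)
root,d,Rl,Rz=boomline(S); print("root",root,"d",d)
print("proj root top",proj(C,root),"line ends", (proj(C,[root+d*18,root+d*150,root+d*250])-[180,130]+.36)*3.6)
for n,p in dict(ring_out=(555,110),ring_in=(560,110),collar_in=(495,120),collar_out=(464,125),headface=(664,100)).items():
    # tube top about 7 above axis (ring 10, collar 15)
    up=Rl[:,2]*{'r':10,'c':15,'h':18}[n[0]]
    print(n,near_line(C,full(p),root+up,d))
im,dd=optics.grab_frame("scene"); 
for n in ["length_mark","sliding_leg","boom_root","adjusting_nut","stop_face"]:
    for q in optics.place_of("scene",n)[:3]:
        print(n,round(q["conf"],2),q["at"],near_line(Cs,q["at"],root,d))
print("stop proj scene",proj(Cs,Rz@[100,90,18]+[S[0],S[1],0]))
# notebook
N=onplane(C,full([(232,382),(390,362)]),24)[:,:2]; print("nb near corners",N)
lead=(np.array([[*n,0] for n in N])-[S[0],S[1],0])@Rz; print("in stand",lead)
save("scenecrop",cv2.resize(im[170:290,210:360],None,fx=5,fy=5,interpolation=cv2.INTER_CUBIC))
E
```

```text
[[407.6 294.8]
 [444.3 -98. ]
 [689.6 -75.3]
 [652.2 318.2]]
stand [548.4 109.9   5.4] [-2.4  2.5 -1.6 -2.9  2.  -2.1  1.9  2.6]
root [600.1 -66.  260. ] d [-0.1  1.  -0.3]
proj root top [[374.9 155.7]] line ends [[675.   97.5]
 [475.3 123.3]
 [330.5 142.1]]
ring_out (np.float64(95.6019423860212), np.float64(0.04481120665893216))
ring_in (np.float64(92.37186868517841), np.float64(0.37468481735653447))
collar_in (np.float64(134.9036800161463), np.float64(2.3332455780541466))
collar_out (np.float64(155.6346247570429), np.float64(2.9699495411347487))
headface (np.float64(25.031339871846715), np.float64(4.036579512919642))
length_mark 0.55 [261.0, 222.2] (np.float64(253.88421465780223), np.float64(101.39895423975715))
sliding_leg 0.95 [299.1, 191.4] (np.float64(133.4042137487854), np.float64(7.58638150266951))
sliding_leg 0.39 [285.0, 195.7] (np.float64(187.60065576936327), np.float64(11.389573689138647))
boom_root 0.88 [336.9, 201.5] (np.float64(-7.663136618552856), np.float64(0.6782597426141664))
adjusting_nut 0.97 [309.1, 187.5] (np.float64(97.30795853941913), np.float64(22.35163457112429))
stop_face 0.91 [284.1, 226.1] (np.float64(152.1840625754925), np.float64(92.56656387527548))
stop proj scene [[282.3 226.5]]
nb near corners [[419.  242.2]
 [436.2 119.7]]
in stand [[-116.4  143.8    0. ]
 [-110.8   20.2    0. ]]
```

View pics/scenecrop.png

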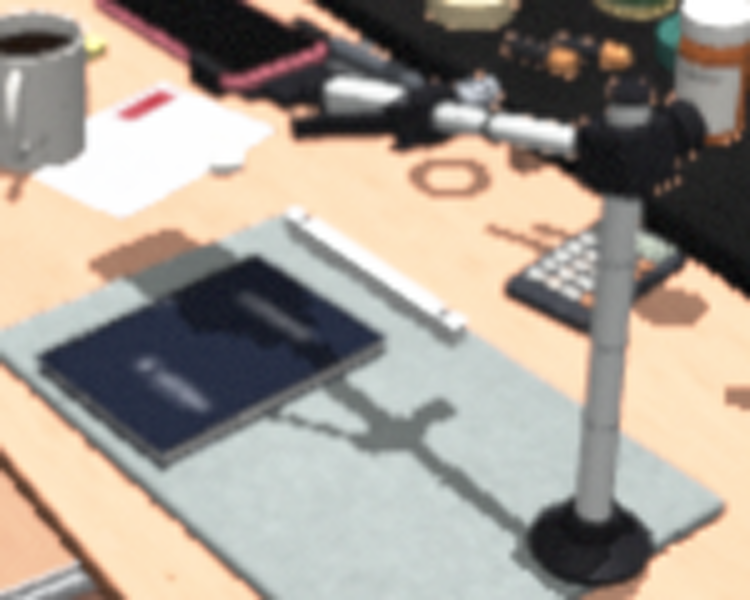

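Request:
send_rows:
  targets:
    - [[0,0,0.09,0.066,-0.168,-0.04,-1],[0,0,0.09,0.066,-0.168,-0.04,-1],[0,0,0.09,0.066,-0.168,-0.04,-1],[0,0,0.09,0.066,-0.168,-0.04,-1],[0,0,0,0.066,-0.168,-0.04,-1],[0,0,0,0.066,-0.168,-0.04,-1],[0,0,0,0.066,-0.168,-0.04,-1],[0,0,0,0.066,-0.168,-0.04,-1],[0,0,0,0.066,-0.168,-0.04,-1],[0,0,0,0.066,-0.168,-0.04,-1],[0,0,0,0,0,0,-1],[0,0,0,0,0,0,-1]]
  grip_force: 20

```text
time_s: 3.6
ee_pos: [392.0, 176.7, 134.1]
ee_rot: [180.0, -0.0, -174.6]
force: [0.5, 0.5, 0.0]
gripper_width: 91.3
gripper_force: 0.0
```

Request:
send_rows:
  targets:
    - [[0,0,0,0,0,-0.19,-1],[0,0,0,0,0,-0.19,-1],[0,0,0,0,0,-0.15,-1],[0,0,0,0,0,-0.06,-1],[0,0,0,0,0,0,-1],[0,0,0,0,0,0,-1]]

```text
time_s: 4.2
ee_pos: [392.2, 178.1, 16.5]
ee_rot: [180.0, 0.1, -174.4]
force: [0.2, 0.9, 1.1]
gripper_width: 91.3
gripper_force: 0.0
```

```bash
python3 - <<'E'
from h import *
im,d=optics.grab_frame("wrist"); save("w1",im)
E
```

```text
(no output)
```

View pics/w1.png

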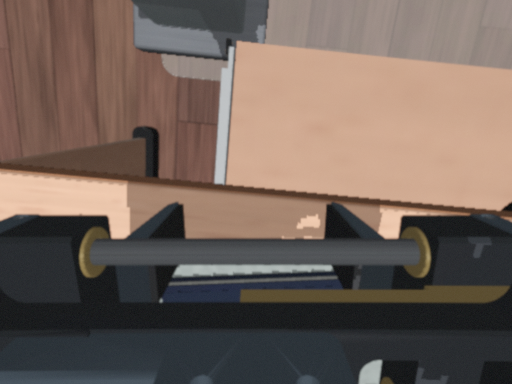

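The wrist view shows both fingers just short of the notebook's near edge (row ~275) at board level. Pushing along the stand's x.

Request:
send_rows:
  targets:
    - [[0,0,0,0.0249,0.0023,0,-1],[0,0,0,0.0249,0.0023,0,-1],[0,0,0,0.0249,0.0023,0,-1],[0,0,0,0.0249,0.0023,0,-1],[0,0,0,0.0249,0.0023,0,-1],[0,0,0,0.0249,0.0023,0,-1],[0,0,0,0.0249,0.0023,0,-1],[0,0,0,0.0249,0.0023,0,-1],[0,0,0,0.0249,0.0023,0,-1],[0,0,0,0.0149,0.0014,0,-1],[0,0,0,0,0,0,-1]]

```text
time_s: 5.35
ee_pos: [440.5, 181.6, 16.0]
ee_rot: [180.0, 0.1, -174.5]
force: [0.3, -0.5, 0.2]
gripper_width: 90.9
gripper_force: 0.0
```

Request:
send_rows:
  targets:
    - [[0,0,0,0.0149,0.0014,0,-1],[0,0,0,0.0149,0.0014,0,-1],[0,0,0,0,0,0,-1]]

```text
time_s: 5.65
ee_pos: [446.2, 182.1, 16.0]
ee_rot: [180.0, 0.1, -174.5]
force: [-0.5, 0.0, 0.8]
gripper_width: 91.0
gripper_force: 0.0
```

```bash
python3 - <<'E'
from h import *
np.set_printoptions(precision=1,suppress=True)
S=[548.4,109.9,5.4]; Rz=boomline(S)[3]
s=env.state(); print(s["ee_pos"],s["force"],"tcp stand",(s["ee_pos"]-np.array([*S[:2],0]))@Rz)
for c in ["top","scene"]:
    im,d=optics.grab_frame(c); C=cam(c); m=optics.silhouettes(c,"notebook")
    for n in ["far_corner_left","far_corner_right"]:
        for q in optics.place_of(c,n)[:1]: print(c,n,q["conf"],(onplane(C,q["at"],18)-[*S[:2],0])@Rz)
save("s2",cv2.resize(im[200:290,205:325],None,fx=6,fy=6,interpolation=cv2.INTER_CUBIC))
E
```

```text
[446.2 182.1  16. ] [-0.5  0.   0.8] tcp stand [-95.   81.5  16. ]
top far_corner_right 0.75 [[103.5  29.1  18. ]]
scene far_corner_left 0.65 [[ 96.3 135.3  18. ]]
scene far_corner_right 0.7 [[101.4  38.6  18. ]]
```

View pics/s2.png

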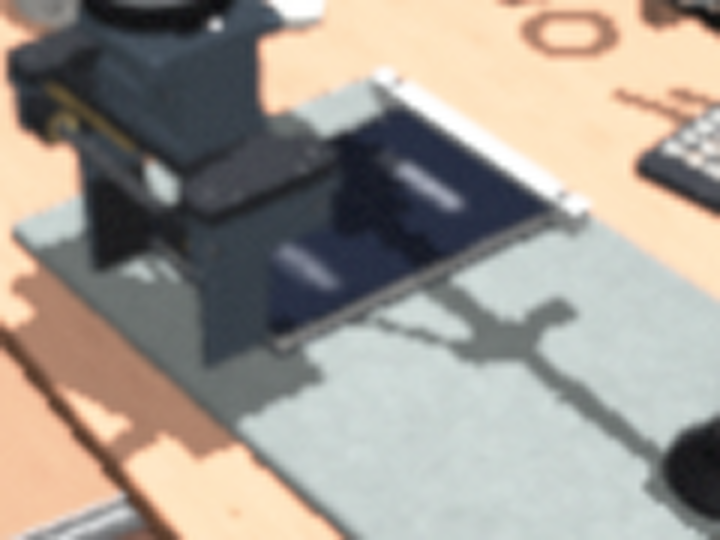

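The notebook's far edge has nearly reached the strip, running from (385,95) to (560,210). I'll press until the force rises.

Request:
send_rows:
  targets:
    - [[0,0,0,0.01,0.0009,0,-1],[0,0,0,0.01,0.0009,0,-1],[0,0,0,0,0,0,-1]]

```text
time_s: 6.35
ee_pos: [447.9, 182.0, 15.8]
ee_rot: [-180.0, -0.2, -174.5]
force: [-4.9, -0.2, 2.8]
gripper_width: 90.9
gripper_force: 2.4
```

Request:
send_rows:
  targets:
    - [[0,0,0,0.01,0.0009,0,-1],[0,0,0,0.005,0.0005,0,-1],[0,0,0,0,0,0,-1],[0,0,0,0,0,0,-1]]

```text
time_s: 6.75
ee_pos: [448.1, 181.9, 15.5]
ee_rot: [-179.9, -0.5, -174.5]
force: [-11.1, 0.6, 7.3]
gripper_width: 91.2
gripper_force: 5.1
```

```bash
cat >> h.py <<'E'
S=[548.4,109.9,5.4]
def pose(s,x,y,z): # TCP pose with leg origin at s, TCP at leg coords
    root,d,Rl,_=boomline(S); return root+d*s+Rl@np.array([x,y,z]), np.c_[Rl[:,1],Rl[:,0],-Rl[:,2]]
def plan(s,x,y,z,frm=None):
    st=env.state(); p,R=pose(s,x,y,z); Rn=Ro.from_euler('xyz',st["ee_rot"],degrees=True).as_matrix()
    rv=Ro.from_matrix(R@Rn.T).as_rotvec()
    print("target",p.round(1),"shift/200",((p-st["ee_pos"])/200).round(4),"rv/(pi/2)",(rv/(np.pi/2)).round(4),"deg",np.degrees(np.linalg.norm(rv)).round(1))
E
python3 - <<'E'
from h import *
plan(0,0,55,120); plan(135,-10,41,60)
print(boomline(S)[1], boomline(S)[2][:,2])
E
```

```text
target [592.1  19.6 360.2] shift/200 [ 0.72   -0.8117  1.7235] rv/(pi/2) [-0.1294 -0.1577 -0.9935] deg 91.3
target [572.8 117.9 269.2] shift/200 [ 0.6232 -0.3197  1.2684] rv/(pi/2) [-0.1294 -0.1577 -0.9935] deg 91.3
[-0.09046272  0.95699558 -0.27563736] [-0.02593977  0.27441407  0.9612617 ]
```

Request:
send_rows:
  targets:
    - [[0,0,0,-0.03,-0.003,0,-1],[0,0,0,-0.06,-0.006,0,-1],[0,0,0,-0.1,-0.01,0,-1],[0,0,0,0,0,0.1,-1],[0,0,0,0,0,0.2,-1],[0,0,0,0,0,0.2,-1],[0,0,0,0,0,0.2,-1],[0,0,0,0,0,0.2,-1],[0,0,0,0,0,0.2,-1],[0,0,0,0,0,0.2,-1],[0,0,0,0,0,0.2,-1],[0,0,0,0,0,0.2,-1]]

```text
time_s: 7.95
ee_pos: [414.2, 178.6, 357.7]
ee_rot: [180.0, 0.1, -174.5]
force: [0.8, 0.4, -0.3]
gripper_width: 91.2
gripper_force: 0.0
```

Request:
send_rows:
  targets:
    - [[-0.0108,-0.0131,-0.0828,0.074,-0.066,0.002,-1],[-0.0108,-0.0131,-0.0828,0.074,-0.066,0.002,-1],[-0.0108,-0.0131,-0.0828,0.074,-0.066,0.002,-1],[-0.0108,-0.0131,-0.0828,0.074,-0.066,0.002,-1],[-0.0108,-0.0131,-0.0828,0.074,-0.066,0.002,-1],[-0.0108,-0.0131,-0.0828,0.074,-0.066,0.002,-1],[-0.0108,-0.0131,-0.0828,0.074,-0.066,0.002,-1],[-0.0108,-0.0131,-0.0828,0.074,-0.066,0.002,-1],[-0.0108,-0.0131,-0.0828,0.074,-0.066,0.002,-1],[-0.0108,-0.0131,-0.0828,0.074,-0.066,0.002,-1],[-0.0108,-0.0131,-0.0828,0.074,-0.066,0.002,-1],[-0.0108,-0.0131,-0.0828,0.074,-0.066,0.002,-1]]

```text
time_s: 9.15
ee_pos: [592.6, 19.9, 360.7]
ee_rot: [179.9, 16.6, 95.1]
force: [0.2, -0.3, -1.2]
gripper_width: 91.2
gripper_force: 0.0
```

Request:
send_rows:
  targets:
    - [[0,0,0,0,0,0,-1],[0,0,0,0,0,0,-1],[0,0,0,0,0,0,-1]]

```text
time_s: 9.45
ee_pos: [591.5, 20.8, 361.0]
ee_rot: [180.0, 16.5, 95.5]
force: [-0.7, -0.7, -0.4]
gripper_width: 91.2
gripper_force: 0.0
```

```bash
python3 - <<'E'
from h import *
np.set_printoptions(precision=1,suppress=True)
plan(0,0,55,120)
C=cam("wrist"); im,d=optics.grab_frame("wrist"); save("w2",im); np.savez("w2.npz",im=im,d=d,qp=env.state()["ee_pos"],qr=env.state()["ee_rot"])
root,dr,Rl,Rz=boomline(S)
for n in ["length_mark","sliding_leg","adjusting_nut","lever_pad","grip_point","boom_root"]:
    for q in optics.place_of("wrist",n)[:2]:
        z=d[int(q["at"][1]),int(q["at"][0])]; P=unproj(C,q["at"],z)[0]
        print(n,round(q["conf"],2),np.array(q["at"]),near_line(C,q["at"],root,dr),"depthpt leg0 frame",Rl.T@(P-root))
for s in (18,95.6,135): print(s,proj(C,root+dr*s))
for c in ["top","scene"]:
    im,d=optics.grab_frame(c); C=cam(c)
    for n in ["far_corner_left","far_corner_right"]:
        for q in optics.place_of(c,n)[:1]: print(c,n,round(q["conf"],2),(onplane(C,q["at"],18)-[*S[:2],0])@Rz)
E
```

```text
target [592.1  19.6 360.2] shift/200 [ 0. -0. -0.] rv/(pi/2) [ 0.  0. -0.] deg 0.5
length_mark 0.54 [258.1 142.5] (np.float64(99.47932275660482), np.float64(4.298516997662163)) depthpt leg0 frame [  4.2 100.2   8.1]
sliding_leg 0.73 [257.7 103.8] (np.float64(137.85018739234602), np.float64(3.654619022088119)) depthpt leg0 frame [  3.5 137.3  13.5]
adjusting_nut 0.68 [297.2  93. ] (np.float64(147.73074766117762), np.float64(42.339201502978725)) depthpt leg0 frame [ 41.3 147.4  10.5]
lever_pad 0.65 [222.1  73.8] (np.float64(165.2505168666615), np.float64(31.06501627441472)) depthpt leg0 frame [ -52.9  193.1 -203.2]
grip_point 0.95 [246.9  63.3] (np.float64(175.19469631984074), np.float64(7.009804968800497)) depthpt leg0 frame [ -11.7  208.1 -196.4]
grip_point 0.73 [257.3 143.7] (np.float64(98.24130699097803), np.float64(3.475665691858204)) depthpt leg0 frame [ 3.4 99.1  9. ]
boom_root 0.72 [257.8 230.8] (np.float64(0.9140068053419316), np.float64(4.579652397305101)) depthpt leg0 frame [ 4.3  9.7 20.4]
18 [[253.8 216.5]]
95.6 [[253.9 146.2]]
135 [[254.  106.8]]
top far_corner_right 0.83 [[101.9  24.4  18. ]]
scene far_corner_left 0.61 [[111.1 158.2  18. ]]
scene far_corner_right 0.76 [[94.  35.4 18. ]]
```

View pics/w2.png

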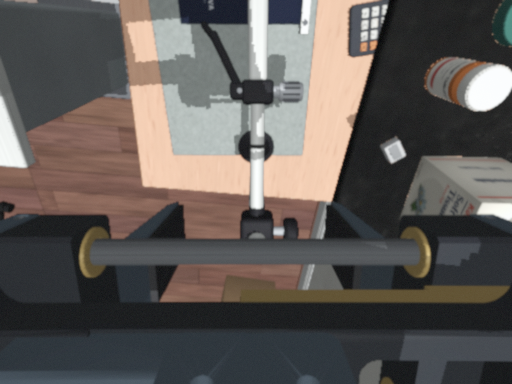

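The wrist view looks along the boom: head (257,222), ring (257,147), collar (258,92), nut (290,92), lever open at (222,55). Next is a profile along the tube to get the gap.

```bash
python3 - <<'E'
from h import *
np.set_printoptions(precision=1,suppress=True)
z=np.load("w2.npz"); im=z["im"]; g=im[:,254:261].mean((1,2)); print(dict(zip(range(76,160),g[76:160].astype(int).tolist())))
C=cam("wrist"); root,dr,Rl,_=boomline(S)
p=root+Rl@[4,0,7]
for r in (103,104,105,144,145,146,147,148,149,150): print(r,near_line(C,[257.5,r],p,dr))
E
```

```text
{76: 186, 77: 180, 78: 165, 79: 124, 80: 70, 81: 41, 82: 42, 83: 43, 84: 43, 85: 43, 86: 44, 87: 44, 88: 43, 89: 44, 90: 44, 91: 44, 92: 43, 93: 45, 94: 45, 95: 43, 96: 44, 97: 44, 98: 44, 99: 45, 100: 44, 101: 39, 102: 36, 103: 83, 104: 144, 105: 170, 106: 175, 107: 176, 108: 176, 109: 176, 110: 176, 111: 176, 112: 176, 113: 176, 114: 176, 115: 176, 116: 176, 117: 180, 118: 186, 119: 194, 120: 198, 121: 202, 122: 211, 123: 217, 124: 219, 125: 219, 126: 219, 127: 219, 128: 219, 129: 219, 130: 219, 131: 219, 132: 220, 133: 218, 134: 214, 135: 208, 136: 196, 137: 182, 138: 177, 139: 177, 140: 177, 141: 177, 142: 177, 143: 171, 144: 141, 145: 87, 146: 49, 147: 79, 148: 155, 149: 213, 150: 228, 151: 213, 152: 190, 153: 180, 154: 178, 155: 178, 156: 178, 157: 179, 158: 188, 159: 211}
103 (np.float64(137.8962877531987), np.float64(0.0654244016421402))
104 (np.float64(136.96371272984078), np.float64(0.0693762658992123))
105 (np.float64(136.02945535260992), np.float64(0.07333453721763145))
144 (np.float64(98.23851815620797), np.float64(0.23286249902794445))
145 (np.float64(97.23365004786605), np.float64(0.23708933057615944))
146 (np.float64(96.22693021971641), np.float64(0.2413231966839379))
147 (np.float64(95.21835427459118), np.float64(0.24556411368141415))
148 (np.float64(94.20791780190694), np.float64(0.24981209795020368))
149 (np.float64(93.19561637760937), np.float64(0.2540671659240757))
150 (np.float64(92.1814455641198), np.float64(0.2583293340887877))
```

```bash
python3 - <<'E'
from h import *
C=cam("wrist"); root,dr,Rl,_=boomline(S)
z=np.load("w2.npz")
def inleg(uv,h):
    s=slopes(C,uv); r=np.c_[s,np.ones(len(s))]@C[2]; o=-C[2].T@C[3]; ol=Rl.T@(o-root); rl=r@Rl
    return ol+rl*((h-ol[2])/rl[:,2:3])
print(inleg([(238,84),(222,54),(207,26),(300,92),(257.5,95)],7).round(1))
plan(137.5,-7,42,110); plan(137.5,-7,42,-17)
E
```

```text
[[-14.7 155.3   7. ]
 [-29.3 181.5   7. ]
 [-42.3 204.8   7. ]
 [ 45.1 148.1   7. ]
 [  4.  145.3   7. ]]
target [574.1 135.3 316.3] shift/200 [-0.0902  0.5745 -0.2223] rv/(pi/2) [ 0.0057  0.0005 -0.0004] deg 0.5
target [577.4 100.4 194.2] shift/200 [-0.0737  0.4002 -0.8327] rv/(pi/2) [ 0.0057  0.0005 -0.0004] deg 0.5
```

Request:
send_rows:
  targets:
    - [[0,0,0,-0.0226,0.1436,-0.0556,-1],[0,0,0,-0.0226,0.1436,-0.0556,-1],[0,0,0,-0.0226,0.1436,-0.0556,-1],[0,0,0,-0.0226,0.1436,-0.0556,-1],[0,0,0,0,0,0,-1],[0,0,0,0.0033,-0.0349,-0.122,-1],[0,0,0,0.0033,-0.0349,-0.122,-1],[0,0,0,0,0,0,-1],[0,0,0,0,0,0,-1]]

```text
time_s: 11.0
ee_pos: [575.7, 120.8, 268.1]
ee_rot: [180.0, 16.5, 95.4]
force: [0.8, 0.3, 0.8]
gripper_width: 91.0
gripper_force: 0.0
```

```bash
python3 - <<'E'
from h import *
plan(137.5,-7,42,-17)
C=cam("wrist"); im,d=optics.grab_frame("wrist"); save("w3",im); np.savez("w3.npz",im=im,d=d)
root,dr,Rl,_=boomline(S)
for l in [(0,22,10),(-20.5,36,7),(9,36,10),(-9,36,10),(-9,80,10),(9,80,10)]:
    print(l,proj(C,root+dr*137.5+Rl@np.array(l)).round(1))
E
```

```text
target [577.4 100.4 194.2] shift/200 [ 0.0085 -0.1018 -0.3698] rv/(pi/2) [0.0058 0.0008 0.0001] deg 0.5
(0, 22, 10) [[261.3 225. ]]
(-20.5, 36, 7) [[237.  208.2]]
(9, 36, 10) [[272.2 209.3]]
(-9, 36, 10) [[250.6 209.3]]
(-9, 80, 10) [[250.4 156.8]]
(9, 80, 10) [[273.1 156.8]]
```

View pics/w3.png

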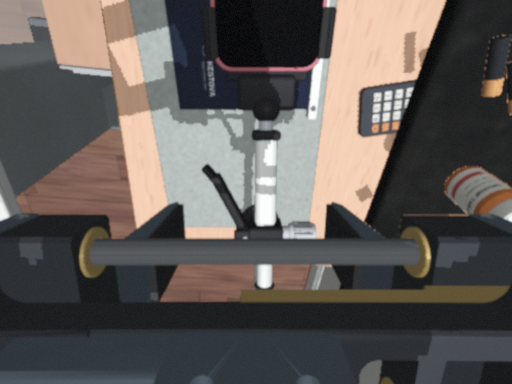

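The wrist view shows the sleeve at col 265, nut end at (316,230), lever tip at (208,168), and fingers at cols 183 and 328. The sleeve and lever lie between the fingers and the nut overlaps the right finger. Lowering with a 2 mm shift toward −x.

Request:
send_rows:
  targets:
    - [[0,0,0,-0.0005,-0.025,-0.0925,-1],[0,0,0,-0.0005,-0.025,-0.0925,-1],[0,0,0,-0.0005,-0.025,-0.0925,-1],[0,0,0,0,-0.0268,-0.0925,-1],[0,0,0,0,0,0,-1],[0,0,0,0,0,0,-1]]

```text
time_s: 11.65
ee_pos: [576.0, 101.3, 195.0]
ee_rot: [179.9, 16.5, 95.4]
force: [-0.1, -0.1, 0.4]
gripper_width: 91.0
gripper_force: 0.0
```

```bash
python3 - <<'E'
from h import *
s=env.state(); root,dr,Rl,_=boomline(S); print("tcp leg",(Rl.T@(s["ee_pos"]-root)).round(1),s["force"].round(1))
im,d=optics.grab_frame("scene"); C=cam("scene")
print(proj(C,[root+dr*18,root+dr*96,root+dr*137]).round(1))
a=im[160:235,255:355]; 
w,_=optics.grab_frame("wrist")
A=cv2.resize(a,(800,600),interpolation=cv2.INTER_CUBIC)[:300]; save("j4",np.vstack([A,cv2.resize(w[100:300,100:420],(480,300))if 0 else np.pad(w[60:300],((0,0),(144,144),(0,0)))]))
E
```

```text
tcp leg [ -8.3 180.2 -16. ] [-0.1 -0.1  0.4]
[[329.3 200.3]
 [307.9 196. ]
 [297.7 194. ]]
```

View pics/j4.png

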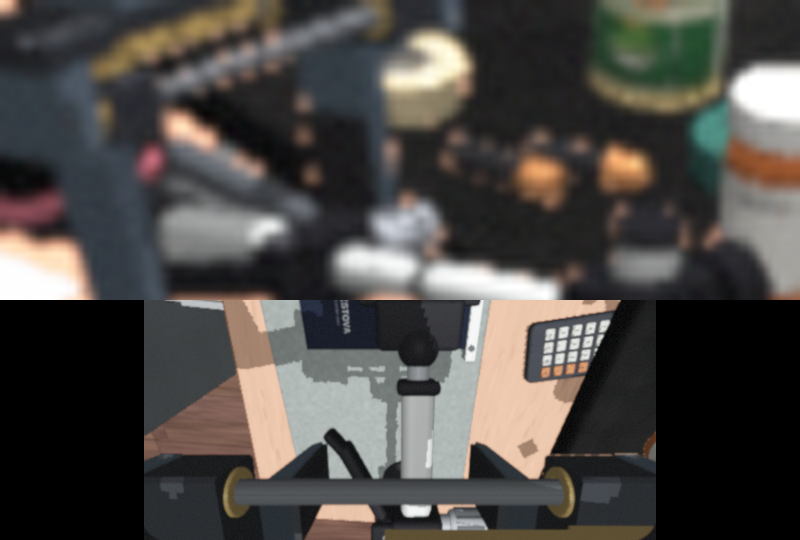

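The upper half (scene) shows the fingers straddling the leg, with the far one just outboard of the nut (405,215) and the ring at (418,262). The lower half (wrist) shows the lever standing open at (340,440), clear of the left finger. Pushing inward.

Request:
send_rows:
  targets:
    - [[0,0,0,0.0018,-0.0191,0.0055,-1],[0,0,0,0.0018,-0.0191,0.0055,-1],[0,0,0,0.0018,-0.0191,0.0055,-1],[0,0,0,0.0018,-0.0191,0.0055,-1],[0,0,0,0.0018,-0.0191,0.0055,-1],[0,0,0,0.0018,-0.0191,0.0055,-1],[0,0,0,0,0,0,-1],[0,0,0,0,0,0,-1]]

```text
time_s: 12.55
ee_pos: [577.1, 77.7, 200.0]
ee_rot: [-180.0, 16.5, 95.4]
force: [0.4, 0.9, 1.1]
gripper_width: 91.2
gripper_force: 0.4
```

```bash
cat > m.py <<'E'
from h import *
np.set_printoptions(precision=1,suppress=True)
s=env.state(); root,dr,Rl,_=boomline(S); print("tcp leg",(Rl.T@(s["ee_pos"]-root)).round(1),"F leg",(Rl.T@s["force"]).round(1),s["gripper_width"])
im,d=optics.grab_frame("scene"); C=cam("scene"); g=im.mean(2).astype(np.float32)
ss=np.arange(60,180,1.0); best=[]
for off in (2,4,6):
    X=root+np.outer(ss,dr)+Rl@np.array([-3,0,off]); uv=proj(C,X).astype(np.float32)
    v=cv2.remap(g,uv[:,0].copy(),uv[:,1].copy(),cv2.INTER_CUBIC).ravel(); best.append(v)
    print(off,[f"{int(a)}:{int(b)}" for a,b in zip(ss[20:100:2],v[20:100:2])])
for n in ["sliding_leg","adjusting_nut","length_mark"]:
    for q in optics.place_of("scene",n)[:1]: print(n,round(q["conf"],2),np.array(q["at"]),near_line(C,q["at"],root,dr))
t,_=optics.grab_frame("top"); C=cam("top")
for n in ["adjusting_nut","length_mark"]:
    for q in optics.place_of("top",n)[:1]: print("top",n,round(q["conf"],2),np.array(q["at"]),near_line(C,q["at"],root,dr))
np.savez("m.npz",s=im,t=t)
E
python3 m.py
```

```text
tcp leg [ -9.5 156.2 -17.7] F leg [0.5 0.5 1.3] 91.24124273557467
2 ['80:154', '82:151', '84:152', '86:151', '88:150', '90:146', '92:138', '94:118', '96:99', '98:89', '100:92', '102:109', '104:130', '106:139', '108:145', '110:149', '112:147', '114:144', '116:130', '118:113', '120:88', '122:63', '124:39', '126:30', '128:26', '130:24', '132:23', '134:23', '136:24', '138:25', '140:26', '142:25', '144:23', '146:24', '148:24', '150:24', '152:23', '154:24', '156:25', '158:33']
4 ['80:195', '82:193', '84:193', '86:194', '88:192', '90:184', '92:166', '94:141', '96:119', '98:113', '100:128', '102:156', '104:179', '106:186', '108:186', '110:188', '112:182', '114:175', '116:153', '118:130', '120:91', '122:61', '124:37', '126:31', '128:27', '130:27', '132:27', '134:26', '136:25', '138:26', '140:26', '142:26', '144:26', '146:27', '148:28', '150:28', '152:30', '154:31', '156:38', '158:53']
6 ['80:226', '82:228', '84:230', '86:233', '88:226', '90:218', '92:187', '94:147', '96:128', '98:147', '100:180', '102:208', '104:226', '106:225', '108:224', '110:224', '112:215', '114:202', '116:163', '118:125', '120:78', '122:51', '124:31', '126:29', '128:27', '130:26', '132:25', '134:25', '136:26', '138:29', '140:31', '142:34', '144:37', '146:40', '148:43', '150:44', '152:48', '154:55', '156:70', '158:88']
sliding_leg 0.94 [303.8 195.3] (np.float64(112.22215666845912), np.float64(0.17860549703348702))
adjusting_nut 0.97 [314.2 187.5] (np.float64(78.36262658754153), np.float64(24.562522606631585))
length_mark 0.15 [251.9 200.9] (np.float64(334.8166362618313), np.float64(47.869950174464314))
top adjusting_nut 0.62 [320.4 146.7] (np.float64(123.79120735073647), np.float64(37.9743600930802))
```

Request:
send_rows:
  targets:
    - [[0,0,0,0.0018,-0.0191,0.0055,-1],[0,0,0,0.0018,-0.0191,0.0055,-1],[0,0,0,0.0018,-0.0191,0.0055,-1],[0,0,0,0.0009,-0.0096,0.0028,-1],[0,0,0,0,0,0,-1],[0,0,0,0,0,0,-1]]

```text
time_s: 13.5
ee_pos: [578.4, 64.4, 203.9]
ee_rot: [-180.0, 16.5, 95.4]
force: [-0.1, 0.5, -0.9]
gripper_width: 91.1
gripper_force: 0.4
```

```bash
python3 m.py; python3 - <<'E'
from h import *
z=np.load("m.npz"); a=z["s"][175:215,275:345]; b=z["t"][135:175,300:370]
f=lambda x:cv2.resize(x,(525,300),interpolation=cv2.INTER_CUBIC)
save("st5",np.vstack([f(a),f(b)]))
E
```

```text
tcp leg [ -9.4 142.2 -17.5] F leg [-0.   0.8 -0.7] 91.0747372190376
2 ['80:154', '82:151', '84:152', '86:150', '88:149', '90:146', '92:139', '94:120', '96:99', '98:90', '100:86', '102:92', '104:92', '106:74', '108:52', '110:38', '112:28', '114:25', '116:26', '118:26', '120:27', '122:30', '124:31', '126:30', '128:29', '130:28', '132:27', '134:26', '136:25', '138:23', '140:22', '142:23', '144:28', '146:42', '148:60', '150:80', '152:96', '154:110', '156:115', '158:119']
4 ['80:195', '82:193', '84:192', '86:193', '88:191', '90:185', '92:167', '94:141', '96:118', '98:113', '100:118', '102:132', '104:123', '106:95', '108:60', '110:40', '112:27', '114:27', '116:27', '118:27', '120:28', '122:29', '124:30', '126:29', '128:28', '130:29', '132:31', '134:32', '136:33', '138:32', '140:35', '142:39', '144:52', '146:70', '148:89', '150:105', '152:117', '154:126', '156:129', '158:131']
6 ['80:226', '82:228', '84:230', '86:232', '88:225', '90:218', '92:187', '94:147', '96:127', '98:144', '100:160', '102:168', '104:138', '106:95', '108:54', '110:37', '112:25', '114:27', '116:26', '118:25', '120:26', '122:29', '124:31', '126:33', '128:37', '130:42', '132:45', '134:44', '136:44', '138:50', '140:63', '142:79', '144:99', '146:110', '148:121', '150:130', '152:138', '154:140', '156:139', '158:138']
sliding_leg 0.62 [307.3 194.6] (np.float64(99.47734673289924), np.float64(3.3732154790318316))
adjusting_nut 0.9 [316.4 188.9] (np.float64(69.57909239570107), np.float64(21.99411162928952))
```

View pics/st5.png

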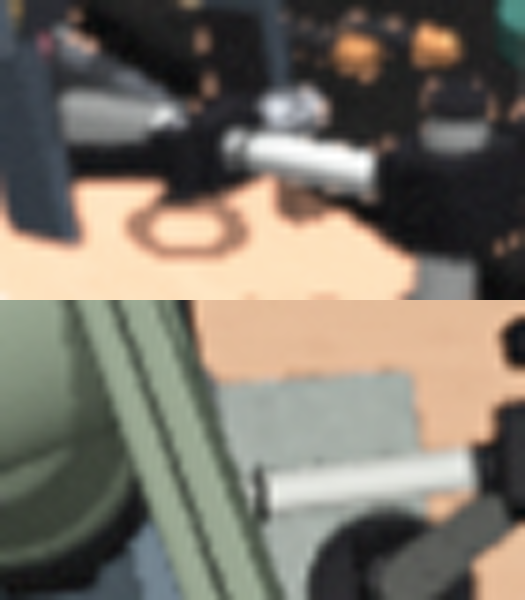

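The upper half (scene) shows a thin white sliver of tube at (240,140) between collar and ring. I'll fit edge models to the before and after profiles to get the remaining gap.

```bash
cat > fit.py <<'E'
from h import *
from scipy.special import ndtr
from scipy.optimize import least_squares
root,dr,Rl,_=boomline(S)
def fit(im,c,g0):
    C=cam(c); g=im.mean(2).astype(np.float32); ss=np.arange(80,g0+8,.5); out=[]
    for off in (3,5,7):
      for x in (-4,-2,0,2) :
        uv=proj(C,root+np.outer(ss,dr)+Rl@np.array([x,0,off])).astype(np.float32)
        v=cv2.remap(g,uv[:,0].copy(),uv[:,1].copy(),cv2.INTER_LINEAR).ravel()
        # white W(1 or 2 levels), ring bar [r-4,r] dark B, collar from e dark
        def mod(p): W,sl,B,r,e,sg=p; return (W+sl*(ss-95))*(1-(ndtr((ss-r+4)/sg)-ndtr((ss-r)/sg))-ndtr((ss-e)/sg))+B*((ndtr((ss-r+4)/sg)-ndtr((ss-r)/sg))+ndtr((ss-e)/sg))
        q=least_squares(lambda p:mod(p)-v,[v.max(),0,25,98,g0,3],loss="soft_l1",f_scale=5)
        out.append([*q.x[3:6],np.abs(q.fun).mean()]);
    out=np.array(out); o=out[out[:,3].argsort()[:5]]; print(c,"ring,collar,sig,res",np.median(o,0).round(2),"gap",(o[:,1]-o[:,0]).round(2))
if __name__=="__main__":
    fit(np.load("scene0.npz")["im"],"scene",137); fit(np.load("top0.npz")["im"],"top",136)
    fit(np.load("m.npz")["s"],"scene",104)
E
python3 fit.py
```

```text
scene ring,collar,sig,res [101.19 140.69   3.23   2.26] gap [39.23 39.09 39.49 39.03 39.08]
top ring,collar,sig,res [ 96.79 136.99   1.68   2.33] gap [40.13 40.15 40.08 40.27 40.23]
scene ring,collar,sig,res [101.13 106.86   3.54   1.59] gap [5.74 6.37 5.73 6.83 5.78]
```

Request:
send_rows:
  targets:
    - [[0,0,0,0.0009,-0.0096,0.0028,-1],[0,0,0,0.0009,-0.0096,0.0028,-1],[0,0,0,0.0005,-0.0048,0.0014,-1],[0,0,0,0,0,0,-1],[0,0,0,0,0,0,-1]]

```text
time_s: 14.35
ee_pos: [579.1, 59.7, 205.4]
ee_rot: [180.0, 16.5, 95.4]
force: [-0.8, 0.0, 0.1]
gripper_width: 91.3
gripper_force: 0.4
```

```bash
python3 m.py; python3 -c "
from fit import *
fit(np.load('m.npz')['s'],'scene',102)"
```

```text
tcp leg [ -9.2 137.2 -17.4] F leg [-0.8  0.1  0.1] 91.25978811575051
2 ['80:155', '82:152', '84:151', '86:150', '88:150', '90:147', '92:139', '94:122', '96:96', '98:70', '100:43', '102:32', '104:28', '106:28', '108:28', '110:26', '112:25', '114:26', '116:26', '118:25', '120:23', '122:24', '124:25', '126:27', '128:28', '130:28', '132:27', '134:23', '136:22', '138:26', '140:36', '142:51', '144:70', '146:87', '148:98', '150:108', '152:113', '154:117', '156:119', '158:121']
4 ['80:196', '82:194', '84:192', '86:194', '88:191', '90:184', '92:166', '94:144', '96:109', '98:73', '100:43', '102:34', '104:28', '106:26', '108:25', '110:25', '112:27', '114:28', '116:26', '118:22', '120:22', '122:26', '124:29', '126:31', '128:31', '130:30', '132:30', '134:32', '136:40', '138:47', '140:63', '142:81', '144:101', '146:115', '148:124', '150:128', '152:128', '154:129', '156:130', '158:131']
6 ['80:227', '82:229', '84:231', '86:233', '88:225', '90:218', '92:186', '94:147', '96:96', '98:64', '100:38', '102:32', '104:26', '106:26', '108:26', '110:26', '112:26', '114:27', '116:25', '118:23', '120:26', '122:33', '124:39', '126:42', '128:44', '130:46', '132:54', '134:66', '136:80', '138:88', '140:101', '142:112', '144:124', '146:134', '148:141', '150:141', '152:140', '154:139', '156:139', '158:139']
sliding_leg 0.95 [307.6 196.2] (np.float64(97.17081985068562), np.float64(0.5555612062804638))
adjusting_nut 0.65 [319.2 191.3] (np.float64(58.176873828987645), np.float64(17.241516457808416))
top adjusting_nut 0.2 [293.1 192.9] (np.float64(203.2738409716564), np.float64(64.12997300360402))
top length_mark 0.61 [253.4 163. ] (np.float64(293.4083170412974), np.float64(20.961577986798435))
scene ring,collar,sig,res [99.92 99.98  3.57  0.89] gap [0.25 0.11 0.21 0.17 0.06]
```

Request:
send_rows:
  targets:
    - [[0,0,0,0.0004,-0.0038,0.0011,-1],[0,0,0,0,0,0,-1],[0,0,0,0.005,0.0005,0,-0.6],[0,0,0,0.005,0.0005,0,-0.4],[0,0,0,0.005,0.0005,0,-0.2],[0,0,0,0.005,0.0005,0,-0.1],[0,0,0,0,0,0,-0.1],[0,0,0,0,0,0,-0.1],[0,0,0,0,0,0,-0.1]]
  grip_force: 40

```text
time_s: 15.6
ee_pos: [581.3, 59.3, 204.9]
ee_rot: [-179.8, 16.5, 95.4]
force: [-4.5, 1.2, -0.4]
gripper_width: 50.2
gripper_force: 2.0
```

```bash
python3 m.py|head -1; python3 -c "
from fit import *
fit(np.load('m.npz')['s'],'scene',102)"
```

```text
tcp leg [ -7.  136.8 -18. ] F leg [-4.4  1.7  0. ] 50.20474218269427
scene ring,collar,sig,res [101.36 101.28   3.57   0.84] gap [-0.1   0.23 -0.08  0.25  0.28]
```

Request:
send_rows:
  targets:
    - [[0,0,0,0,0,0,0.1],[0,0,0,0,0,0,0.3],[0,0,0,0,0,0,0.6],[0,0,0,0,0,0,1],[0,0,0,0,0,0,1],[0,0,0,0,0,0,1]]
  grip_force: 45

```text
time_s: 16.55
ee_pos: [585.7, 59.9, 204.9]
ee_rot: [179.7, 16.5, 95.5]
force: [6.9, 1.4, -7.8]
gripper_width: 30.0
gripper_force: 45.0
```

```bash
python3 m.py|head -1; python3 -c "
from fit import *
fit(np.load('m.npz')['s'],'scene',102)
a=np.load('m.npz')['s'][170:220,265:345]
w,_=optics.grab_frame('wrist')
save('j6',np.vstack([cv2.resize(a,(512,320),interpolation=cv2.INTER_CUBIC),w[30:300]]))"
```

```text
tcp leg [ -2.6 137.  -18. ] F leg [ 7.   2.9 -7.3] 30.018360601642172
scene ring,collar,sig,res [101.44 101.02   3.86   0.78] gap [-0.07 -0.05 -0.42 -0.1   0.22]
```

View pics/j6.png

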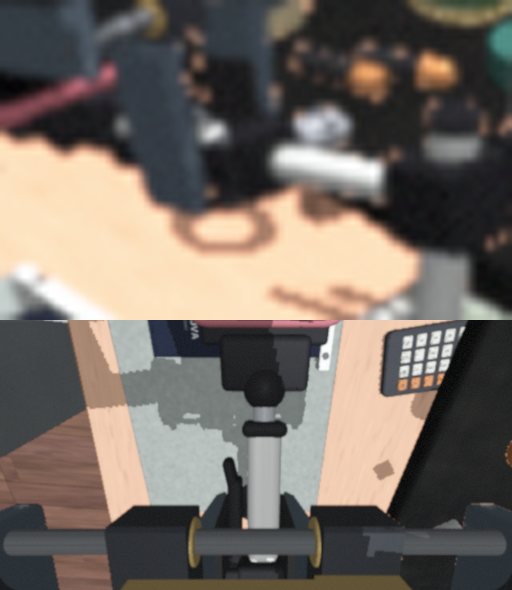

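The scene half shows collar and ring merged, with no white gap left at (270,155). The wrist half shows the fingers closed on sleeve and lever, but the lever tip at (229,465) may stand off slightly. I'll squeeze harder and centre the side load.

Request:
send_rows:
  targets:
    - [[0,0,0,0.006,0.0006,0,1],[0,0,0,0.004,0.0004,0,1],[0,0,0,0,0,0,1],[0,0,0,0,0,0,1],[0,0,0,0,0,0,1]]
  grip_force: 60

```text
time_s: 17.45
ee_pos: [585.0, 59.5, 205.0]
ee_rot: [-180.0, 16.5, 95.4]
force: [1.8, -1.8, -10.8]
gripper_width: 28.4
gripper_force: 135.8
```

```bash
python3 m.py|head -1; python3 - <<'E'
from fit import *
fit(np.load('m.npz')['s'],'scene',102)
C=cam("wrist"); w,d=optics.grab_frame('wrist')
print("leg axis px",proj(C,[root+dr*(98+y)+Rl@np.array([3,0,7.]) for y in (36,60,80)]).round(0).tolist())
def inleg(uv,h):
    s=slopes(C,uv); r=np.c_[s,np.ones(len(s))]@C[2]; o=-C[2].T@C[3]; ol=Rl.T@(o-root); rl=r@Rl
    return ol+rl*((h-ol[2])/rl[:,2:3])
# lever: print dark runs left of sleeve in rows
g=w.mean(2)
for r in range(168,216,6): print(r,g[r,216:256:2].astype(int).tolist())
P=inleg([(229,172),(236,205)],7.5); print(P)
save("w7",cv2.resize(w[120:270,170:350],(720,600),interpolation=cv2.INTER_CUBIC))
E
```

```text
tcp leg [ -3.3 136.7 -18. ] F leg [  1.6   1.1 -10.9] 28.392724905411775
scene ring,collar,sig,res [101.63 100.99   3.79   0.83] gap [-0.24  0.09 -0.35 -0.64  0.22]
leg axis px [[264.0, 248.0], [264.0, 208.0], [265.0, 172.0]]
168 [188, 187, 183, 184, 188, 180, 141, 87, 83, 119, 181, 142, 121, 120, 119, 119, 115, 141, 160, 170]
174 [188, 184, 185, 189, 161, 37, 30, 27, 29, 22, 79, 163, 121, 120, 120, 120, 118, 142, 158, 169]
180 [188, 186, 186, 186, 176, 65, 29, 33, 33, 30, 25, 92, 123, 121, 121, 121, 118, 141, 158, 169]
186 [186, 184, 187, 191, 193, 160, 37, 32, 34, 32, 27, 24, 65, 97, 120, 120, 118, 140, 158, 169]
192 [189, 189, 187, 186, 185, 185, 119, 31, 30, 33, 31, 28, 27, 25, 76, 118, 116, 140, 157, 170]
198 [189, 190, 190, 186, 182, 186, 177, 64, 28, 33, 36, 37, 35, 26, 24, 35, 81, 140, 157, 169]
204 [181, 151, 110, 70, 56, 63, 91, 37, 31, 36, 38, 35, 36, 26, 30, 34, 80, 141, 157, 169]
210 [56, 53, 53, 53, 50, 33, 25, 30, 29, 36, 34, 36, 34, 27, 27, 33, 79, 141, 157, 168]
[[-16.08044075 178.05047583   7.5       ]
 [-12.59595504 159.67170414   7.5       ]]
```

View pics/w7.png

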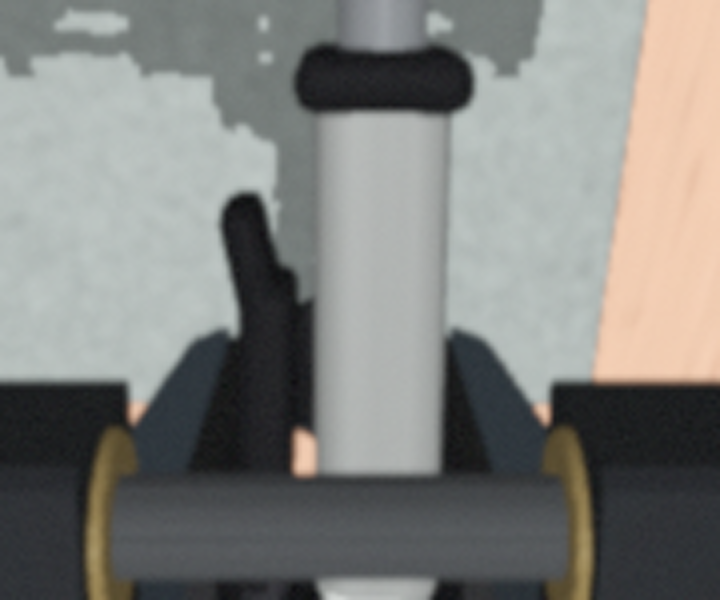

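The lever's arm now lies parallel to the sleeve; only its bent tip flares, at (245,230). It's shut. The pad force read high, so I'll ease the grip and settle.

Request:
send_rows:
  targets:
    - [[0,0,0,0,0,0,1],[0,0,0,0,0,0,1],[0,0,0,0,0,0,1],[0,0,0,0,0,0,1],[0,0,0,0,0,0,1]]
  grip_force: 45

```text
time_s: 18.35
ee_pos: [584.9, 59.5, 205.1]
ee_rot: [-180.0, 16.5, 95.5]
force: [2.6, -2.5, -15.5]
gripper_width: 28.6
gripper_force: 55.7
```

```bash
python3 m.py|head -1; python3 - <<'E'
from fit import *
fit(np.load('m.npz')['s'],'scene',102)
Rz=boomline(S)[3]
for c in ["top","scene"]:
    im,d=optics.grab_frame(c); C=cam(c)
    for n,h in [("far_corner_left",18),("far_corner_right",18),("stop_face",18)]:
        for q in optics.place_of(c,n)[:1]: print(c,n,round(q["conf"],2),((onplane(C,q["at"],h)-[*S[:2],0])@Rz).round(1))
for n in ["coffee_mug","pencil","eraser"]:
    optics.grab_frame("top"); print(n,[(np.round(q["at"],1),round(q["conf"],2)) for q in optics.place_of("top",n)[:1]])
im,_=optics.grab_frame("scene"); t,_=optics.grab_frame("top")
save("end",np.vstack([cv2.resize(im[195:275,210:330],(450,300),interpolation=cv2.INTER_CUBIC),cv2.resize(t[140:240,205:355],(450,300),interpolation=cv2.INTER_CUBIC)]))
E
```

```text
tcp leg [ -3.4 136.6 -18. ] F leg [  2.3   1.7 -15.7] 28.63494512763453
scene ring,collar,sig,res [101.27 101.17   3.74   0.85] gap [ 0.16  0.11 -0.1   0.06  0.16]
top stop_face 0.75 [[97.5 90.6 18. ]]
scene far_corner_left 0.91 [[ 98. 148.  18.]]
scene far_corner_right 0.97 [[104.   33.1  18. ]]
scene stop_face 0.56 [[107.1  94.1  18. ]]
coffee_mug [(array([159.5, 192.7]), 0.61)]
pencil [(array([160.4, 242.3]), 0.68)]
eraser [(array([186.3, 155. ]), 0.65)]
```

View pics/end.png

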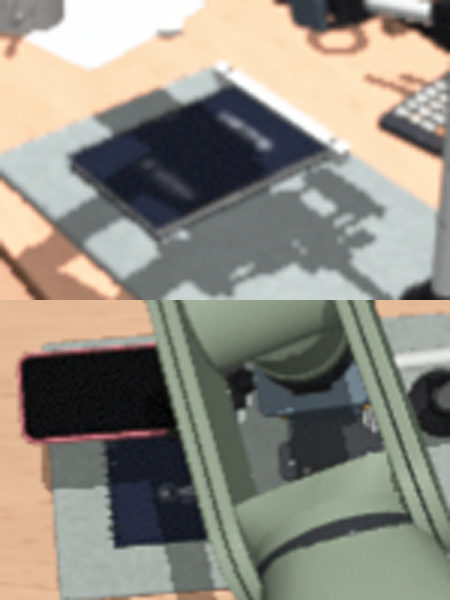

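Notebook is flush along the strip, and mug, pencil and eraser are unmoved. The vertical load is creeping up, so I'll relieve it slightly and check that it holds.

Request:
send_rows:
  targets:
    - [[0,0,0,0.0001,-0.0014,-0.0048,1],[0,0,0,0,0,0,1],[0,0,0,0,0,0,1],[0,0,0,0,0,0,1],[0,0,0,0,0,0,1],[0,0,0,0,0,0,1],[0,0,0,0,0,0,1]]

```text
time_s: 20.2
ee_pos: [585.0, 59.5, 205.0]
ee_rot: [180.0, 16.5, 95.4]
force: [0.2, -0.7, -6.7]
gripper_width: 28.9
gripper_force: 55.7
```

```bash
python3 m.py|head -1; python3 -c "
from fit import *
fit(np.load('m.npz')['s'],'scene',102)"
```

```text
tcp leg [ -3.3 136.6 -18. ] F leg [ 0.1  1.1 -6.7] 28.875724215079384
scene ring,collar,sig,res [101.64 101.22   3.79   0.84] gap [-0.42 -0.1   0.07  0.14 -0.01]
```

```bash
python3 -c "
from workcell import env
print(env.job_done())"
```

```text
the job is handed in; nothing more can be done
None
```

I handed the job in at about 20 s: the notebook is flush against the page stop, the collar is within about 1 mm of the ring by camera estimate, and the lever is shut with the gripper still holding the leg. The mug, pencil and eraser were not touched, and no verdict came back.

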